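# Index the lock stand and hold up the freed cylinder

## Task

The lock cylinder under the hold-down bar of the rotary stand is due for inspection. Turn the stand's plate anticlockwise (seen from above) by its upright post to the next click, a little less than a quarter turn, so that this cylinder comes out from under the bar to the pointer on the foot; then lift it straight up, at least ten centimetres clear of its cradle, and finish while still holding it there, level and steady. Keep it level all the way, and leave the other cylinder in its cradle and the plate in its click.

Things in the scene. Friction and masses are not known exactly. Their poses are not given: they have to be found in the camera images.
- stand: Fixed grey round foot, 204 mm across; origin on the bench on the turning axis, z up, +x to its back bracket (112 to 126 mm out, 36 mm wide). The hold-down bar runs from the bracket in to 32 mm from the axis: 36 mm wide, underside 77 mm, top 85 mm above the bench. On the +y side, 109 mm out, stands a pointer 28 mm high; at -2.2 rad, just outside the plate, a spring housing 34 mm high.
- stand_axis (a point): Point on the turning axis, 34 mm above the bench at the top of the plate, a plain steel disc 190 mm across that turns on the foot about the vertical. Axes as for the foot. Spring clicks hold the plate each quarter turn: with the cradles under the bar, at the pointer and opposite those. Clicks pull in within 0.08 rad and take some 7 N at the post; between them 0.5 N turns it, and it stays.
- post_grip (a point): Grip point on the centre line of the turning post: dark upright round post, 14 mm diameter, fixed on the plate 80 mm from the axis, a quarter turn anticlockwise from the wanted cylinder's cradle. Post top 89 mm above the bench, this point 65 mm, plate top 34 mm. Axes: the plate's, z up.
- cradle (a point): Where the middle of the seated wanted cylinder belongs: 60 mm from the axis, 12 mm above the seat. Axes: the plate's, x outwards from the axis, y along the cylinder. Starts 0.17 to 0.36 rad anticlockwise of the foot's +x; at the wanted click x lies along the foot's +y. Seat: rib 10 mm wide, 14 mm above the plate, end lips 6 mm higher; middle 50 mm of both long sides free down to the plate.
- cylinder_mid (a point): Centre (half-way up) of the wanted lock cylinder, the one under the bar at the start: brass, 17 mm wide along x, 60 mm long along y, 24 mm high along z (up), round on top, about 0.2 kg. It lies across the plate's radius, long sides facing axis and rim. Only 5 mm of height is free under the bar.
- cradle_b (a point): The same point of the opposite cradle, which is alike: 60 mm from the axis on the other side of the plate.
- spare_mid (a point): Centre (half-way up) of the other lock cylinder, alike in look and size, lying in the opposite cradle. It stays there.
- cylinder: The wanted lock cylinder; origin at the centre of its underside, axes as for its centre.

How it is judged (in metres and radians):
On the way, in this order (a step that is already met when the one before it is completed fails the run):
1. the plate is turned to the click at the pointer with the cylinder still in its cradle (angle between the x axis of cradle and the y axis of stand_axis, either way round below 0.05 rad and y of cradle in the frame of stand above 0.03 m and distance between cylinder_mid and cradle below 0.008 m), for 0.2 s.
2. the cylinder is lifted out of its cradle, straight up (z of cylinder_mid in the frame of cradle above 0.03 m and horizontal distance between cylinder_mid and cradle below 0.05 m), for 0.05 s.
At the end, for the whole second after the job is handed in: The fingers alone hold the wanted cylinder 95 mm or more above its seat, within 60 mm sideways of it, level within 8 degrees, under 20 mm/s; the plate is in the click at the pointer (within 0.05 rad); the other cylinder lies in its cradle (within 8 mm) (z of cylinder_mid in the frame of cradle above 0.095 m and horizontal distance between cylinder_mid and cradle below 0.06 m and angle between cylinder's own z axis and vertical below 0.14 rad and linear speed of cylinder below 0.02 m/s and angular speed of cylinder below 0.15 rad/s and contact force between the fingers and cylinder above 1 N and contact force between stand and cylinder below 0.1 N and distance between spare_mid and cradle_b below 0.008 m and angle between the x axis of cradle and the y axis of stand_axis, either way round below 0.05 rad and y of cradle in the frame of stand above 0.03 m); the arm keeps its last pose, push and grip.
It fails at once if the wanted cylinder is tipped more than about 17 degrees (angle between cylinder's own z axis and vertical above 0.3 rad).
It fails at once if the other cylinder is taken out of its cradle (distance between spare_mid and cradle_b above 0.02 m).
It also fails if it takes over 48 s, if anything falls off the work surface, if the arm or the gripper's body presses on something with over 40 N, if the wrist force passes 120 N, or if a joint passes its speed limit or range.

## Robot

A 7-joint arm with a two-finger parallel gripper is mounted at the origin on a cart in front of the work surface, level with it; the furniture and walls round the work are solid. World frame = base frame: x ahead of the robot, y to its left, z up, the work surface at z = 0. Lengths are in mm, angles in rad, forces in N, time in s.
With the tool pointing down it reaches from about 425 to 950 mm from the base axis. Payload 16.7 kg.
Tool frame: the origin (TCP) lies on the centre line of the jaws, within the pads' length; the fingertips stand 11 mm ahead of it and the grasp point (between the pads) lies 8 mm behind it; z points along the fingers, y is the direction in which the jaws open and shut (so a half turn about z gives the same grasp; the last joint's range is limited). The gripper opens to 94 mm and grips with 3 to 60 N. Pads are 16 mm wide; open, the fingers measure 119 mm over their backs; the gripper's body (75 mm by 177 mm) begins 78 mm behind the grasp point.
Start: joints at [1.149, 0.426, 0.074, 1.606, -0.034, 1.111, -0.067], TCP at [181.834, -650.009, 216.467] pointing down, gripper open.
Joint ranges: [-2.85, 2.85], [-0.5, 2.14], [-1.23, 1.37], [0.21, 2.46], [-1.02, 4.16], [0.16, 2.05], [-2.73, 2.73]. Speed limits (rad/s): [1.89, 1.89, 2.39, 2.39, 3.01, 3.01, 3.01].

## Interface

Orientations are given as a rotation vector (axis times angle).
In Python, from station import manip gives the robot as it stands.
- The arm moves only by the tool move_arm, never from a script. Its argument "plan" is a list of rows, each an object of numbers: "x", "y", "z": the shift along the tool's x, y, z normalised to -1 to 1, where 1 is 25 mm; "rx", "ry", "rz": the turn, a rotation vector about the tool's x, y, z normalised to -1 to 1, where 1 is 5 degrees; "claw": the closure, from -1 (fully open) to 1 (shut), so that 0 is half open. A call has exactly 5 rows; each row shifts and turns the commanded pose from where the row before left it, along the tool's axes as they then stand; what a row does not reach is not made up. A row lasts 1/8 s, in which the tool goes at most 62.5 mm and 10.7 degrees, less where a joint would pass 70% of its speed; a pose out of reach is approached as far as the arm can. A call with a number of a shift or a turn outside -1 to 1 is refused whole. A call with a gripper value outside its range is refused whole. The fingers move at their own pace and stop on an object; "grip_force" is the grip in N (left out, the last holds). Time passes only in rows, so rows that do not move let the fingers close, or fill a call up. It gives the time, the measured TCP pose, the force and the opening at its end, in the units of the state.
- manip.state(): the state, without advancing time (a new reading comes with each control period).
- manip.read_camera(name): name is "side" or "top" or "wrist"; returns (picture, depth): 480x640x3 uint8, red, green, blue; 480x640 float32, mm along the optical axis (not along the pixel's ray), 0 where there is no reading.
- manip.camera_params(name): a dict with "vfov" (degrees; the focal length in pixels is half the picture's height over the tangent of half this angle, whatever the lens; pixels are square), "cx", "cy" (the principal point, pixels), "R" (3x3) and "t" (3): a world point X has camera coordinates R X + t. Camera axes: x right, y down, z forward; pixel columns grow to the right and rows downward; lengths in mm; the calibration is good to about 2 mm. A picture is of the moment at which its call begins: read the wrist's pose just before it. camera_params takes no time and is no camera call; for the wrist camera it gives the pose at the moment of the call.
- manip.sign_off(): hands the job in, once; it reports no verdict.
The state is a dict: "time": time; "q": joint angles; "joint_velocities": joint speeds; "tau": joint torques, N m; "tcp_pos": TCP position; "ee_rot": TCP orientation; "wrist_force": force on the tool from outside, world axes, zero at the start; "torque": the same for the moment, N m; "opening": finger opening in mm.
Only numpy, scipy, OpenCV 4.12 (cv2) and the standard library are available. Lean on these libraries where they do the work, as an engineer would, in place of code of your own. Each camera call takes 0.05 s, during which the arm holds its last target. There are 200 camera calls.

## Working session

There is one attempt and no reset: what is moved stays moved. The work goes in short steps, Python scripts to look and compute and a tool call to move; the robot and the scene stay as the last step left them, time stands still between calls to the robot, and variables do not carry over. Pictures are saved under pics/ and viewed, about 8 in all and at most 12, crops included, and the job is handed in when it is done.

Besides the shell and the picture viewer there is one more tool, called after "Request:" by a JSON object that holds its "method" and its "body", one argument or row to a line. move_arm: Moves the arm, as the interface text tells. Its arguments: {"type":"object","properties":{"plan":{"type":"array","items":{"type":"object","properties":{"x":{"type":"number","minimum":-1,"maximum":1},"y":{"type":"number","minimum":-1,"maximum":1},"z":{"type":"number","minimum":-1,"maximum":1},"rx":{"type":"number","minimum":-1,"maximum":1},"ry":{"type":"number","minimum":-1,"maximum":1},"rz":{"type":"number","minimum":-1,"maximum":1},"claw":{"type":"number"}}}},"grip_force":{"type":"number"}},"required":["plan"]}

```bash
mkdir -p pics
cat > h.py <<'E'
import numpy as np, cv2
from station import manip
from scipy.spatial.transform import Rotation as Ro
def shot(n,f):
    p=manip.camera_params(n); im,d=manip.read_camera(n)
    cv2.imwrite(f'pics/{f}.png',im[:,:,::-1]); np.savez(f'pics/{f}.npz',im=im,d=d,**{k:np.array(v) for k,v in p.items()})
    return im,d,p
def load(f):
    z=np.load(f'pics/{f}.npz'); return z['im'],z['d'],z
def F(p): return 240/np.tan(np.radians(float(p['vfov']))/2)
def ray(p,u,v,z):
    R=np.array(p['R']);t=np.array(p['t']);c=-R.T@t
    r=R.T@np.array([(u-p['cx'])/F(p),(v-p['cy'])/F(p),1]);return c+r*(z-c[2])/r[2]
def cloud(d,p):
    v,u=np.mgrid[:480,:640];f=F(p)
    X=np.stack([(u-p['cx'])/f*d,(v-p['cy'])/f*d,d],-1)
    return (X-np.array(p['t']))@np.array(p['R'])
E
python3 - <<'E'
from h import *
s=manip.state();print({k:np.round(v,3) for k,v in s.items()})
a=shot('top','top1');b=shot('side','side1')
for x in(a,b):print(np.round(x[2]['R'],2).tolist(),np.round(x[2]['t']),x[2]['vfov'],x[2]['cx'],x[2]['cy'],(x[1]>0).mean())
cv2.imwrite('pics/both.png',cv2.resize(np.vstack([a[0],b[0]])[:,:,::-1],(400,600)))
E
```

```text
{'time': np.float64(0.0), 'q': array([ 1.149,  0.427,  0.074,  1.607, -0.034,  1.111, -0.067]), 'joint_velocities': array([ 0.001,  0.002,  0.001, -0.002,  0.002,  0.001, -0.   ]), 'tau': array([ 0.0000e+00, -9.3582e+01,  3.6670e+00, -4.5420e+01, -4.9000e-02,
        2.0000e-02,  0.0000e+00]), 'tcp_pos': array([ 181.702, -649.636,  215.794]), 'ee_rot': array([-3.111, -0.427,  0.   ]), 'wrist_force': array([-0.214,  0.489, -0.208]), 'torque': array([ 0.001,  0.006, -0.037]), 'opening': np.float64(93.932)}
[[-0.12, -0.99, -0.0], [-0.97, 0.12, -0.2], [0.2, -0.02, -0.98]] [203. 569. 790.] 44.364222008293545 324.3732914452942 246.19011523757274 0.99615234375
[[0.81, -0.58, 0.01], [-0.32, -0.46, -0.83], [0.49, 0.67, -0.56]] [-407.  321.  512.] 43.51663932437397 318.52142722672426 240.77026700132384 0.9613151041666667
```

View pics/top1.png

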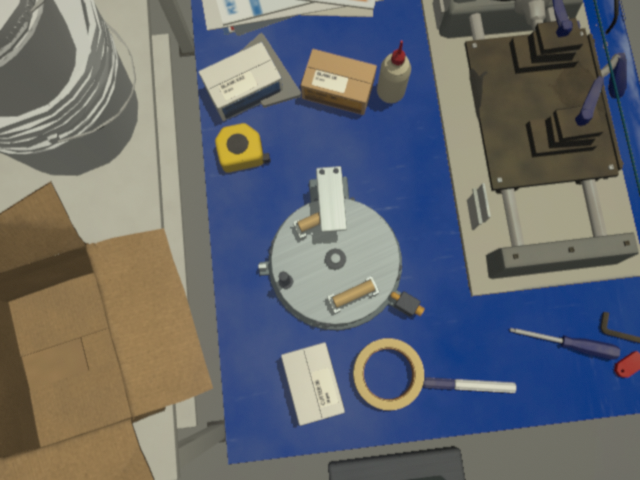

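View pics/side1.png

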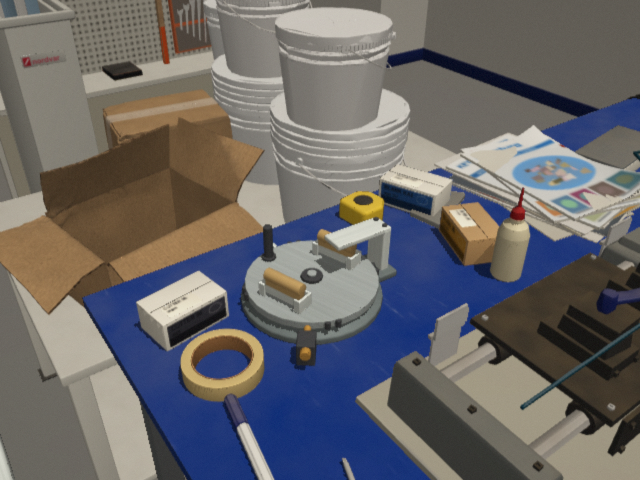

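The top view shows the hub at (335,259), the bar and bracket up at (330,190), the wanted cylinder at (308,222), the post at (285,280), the pointer at (264,267) and the spare at (354,292). The side view agrees: the post stands free at (268,243).

Run:
```python
from h import *
im,d,p=load('top1'); C=cloud(d,p)
hub=ray(p,335,259,36);print('hub ray',hub)
P=C.reshape(-1,3);I=im.reshape(-1,3).astype(int);hsv=cv2.cvtColor(im,cv2.COLOR_RGB2HSV).reshape(-1,3).astype(int)
near=np.hypot(*(P-hub)[:,:2].T)<150
print('table z',np.median(P[near&(abs(P[:,2])<12)&(hsv[:,0]>105)&(hsv[:,1]>150),2]))
m=near&(P[:,2]>30)&(P[:,2]<38)&(hsv[:,1]<60)&(np.hypot(*(P-hub)[:,:2].T)<105)
(c,r,_)=cv2.minEnclosingCircle(P[m][:,:2].astype(np.float32)),0,0
print('plate',c,m.sum(),np.median(P[m],0))
def st(n,m):
    q=P[m];print(n,len(q),np.round(np.median(q,0),1),np.round(q.min(0)),np.round(q.max(0)))
    return q
b=st('bar',near&(P[:,2]>80)&(P[:,2]<95)&(hsv[:,1]<40)&(I.sum(1)>400))
rc=cv2.minAreaRect(b[:,:2].astype(np.float32));print(rc)
st('post',near&(P[:,2]>55)&(I.sum(1)<200))
br=near&(hsv[:,0]>5)&(hsv[:,0]<25)&(hsv[:,1]>90)&(P[:,2]>45)&(P[:,2]<80)
k,l=cv2.connectedComponents(br.reshape(480,640).astype(np.uint8))
for i in range(1,k):
    mm=(l==i).ravel()
    if mm.sum()>30: q=st('brass',mm);print(cv2.minAreaRect(q[:,:2].astype(np.float32)))
# tall things near: max z in grid
for x in range(380,800,60):
    print(x,[int(P[(abs(P[:,0]-x)<30)&(abs(P[:,1]-y)<30)][:,2].max(initial=-999)) for y in range(-840,-300,60)] if 0 else [int(P[(abs(P[:,0]-x)<30)&(abs(P[:,1]-y)<30)][:,2].max(initial=-999)) for y in range(-300,420,60)])
```

```text
hub ray [572.89503812 120.12367673  36.        ]
table z -0.10485932893546929
plate ((572.7442016601562, 120.31521606445312), 98.7125473022461) 10199 [567.34490295 120.07947485  34.15168002]
bar 1548 [649.7 116.8  85.2] [604.  98.  80.] [700. 136.  90.]
((652.0376586914062, 116.85900115966797), (35.86571502685547, 94.76824951171875), 87.7867431640625)
post 38 [542.5 194.3  74.3] [541. 189.  55.] [547. 203.  89.]
brass 202 [624.4 151.8  71.5] [614. 138.  66.] [636. 168.  77.]
((625.67724609375, 151.5656280517578), (14.977987289428711, 30.95745277404785), 19.204944610595703)
brass 426 [515.4 101.8  71.7] [501.  73.  65.] [530. 131.  76.]
((515.6447143554688, 102.20555114746094), (14.886428833007812, 58.51580810546875), 17.24233627319336)
380 [22, 24, 17, 16, 18, 28, 28, 49, 50, 6, 4, -83]
440 [11, 20, 18, 10, 4, 26, 27, 48, 889, 48, 5, -83]
500 [91, 93, 93, 93, 20, 38, 74, 75, 38, 8, 5, -86]
560 [95, 176, 94, 95, 21, 37, 69, 45, 93, 37, 5, -89]
620 [171, 179, 96, 102, 76, 34, 39, 88, 76, 36, 5, -97]
680 [96, 179, 154, 96, 20, 4, 38, 90, 37, 5, 4, -999]
740 [173, 181, 153, 146, 22, 5, 5, 5, 22, 40, 38, -999]
```

Request:
{"method": "move_arm", "body": {
  "plan": [
    {"y":-0.6,"z":-0.8,"claw":-1},
    {"y":-0.6,"z":-0.8,"claw":-1},
    {"y":-0.6,"z":-0.8,"claw":-1},
    {"y":-0.6,"z":-0.8,"claw":-1},
    {"y":-0.6,"z":-0.8,"claw":-1}
  ],
  "grip_force": 10
}}

```text
schema error: expected keys x, y, z, rx, ry, rz, claw
```

Request:
{"method": "move_arm", "body": {
  "plan": [
    {"x":1,"y":-0.02,"rz":-0.48,"claw":-1},
    {"x":1,"y":-0.02,"rz":-0.48,"claw":-1},
    {"x":1,"y":-0.02,"rz":-0.48,"claw":-1},
    {"x":1,"y":-0.02,"rz":-0.48,"claw":-1},
    {"x":1,"y":-0.02,"rz":-0.48,"claw":-1}
  ]
}}

```text
schema error: expected keys x, y, z, rx, ry, rz, claw
```

Request:
{"method": "move_arm", "body": {
  "plan": [
    {"x":1,"y":-0.02,"rz":-0.48,"claw":-1},
    {"x":1,"y":-0.02,"rz":-0.48,"claw":-1},
    {"x":1,"y":-0.02,"rz":-0.48,"claw":-1},
    {"x":1,"y":-0.02,"rz":-0.48,"claw":-1},
    {"x":1,"y":-0.02,"rz":-0.48,"claw":-1}
  ]
}}

```text
schema error: expected keys x, y, z, rx, ry, rz, claw
```

All keys required.

Request:
{"method": "move_arm", "body": {
  "plan": [
    {"x":0,"y":-0.6,"z":-0.8,"rx":0,"ry":0,"rz":0,"claw":-1},
    {"x":0,"y":-0.6,"z":-0.8,"rx":0,"ry":0,"rz":0,"claw":-1},
    {"x":0,"y":-0.6,"z":-0.8,"rx":0,"ry":0,"rz":0,"claw":-1},
    {"x":0,"y":-0.6,"z":-0.8,"rx":0,"ry":0,"rz":0,"claw":-1},
    {"x":0,"y":-0.6,"z":-0.8,"rx":0,"ry":0,"rz":0,"claw":-1}
  ],
  "grip_force": 10
}}

```text
time: 0.72
tcp_pos: [161.4, -577.1, 316.8]
ee_rot: [-3.112, -0.427, 0.0]
wrist_force: [-0.3, -0.8, 0.5]
opening: 94.0
```

Request:
{"method": "move_arm", "body": {
  "plan": [
    {"x":1,"y":-0.02,"z":0,"rx":0,"ry":0,"rz":-0.48,"claw":-1},
    {"x":1,"y":-0.02,"z":0,"rx":0,"ry":0,"rz":-0.48,"claw":-1},
    {"x":1,"y":-0.02,"z":0,"rx":0,"ry":0,"rz":-0.48,"claw":-1},
    {"x":1,"y":-0.02,"z":0,"rx":0,"ry":0,"rz":-0.48,"claw":-1},
    {"x":1,"y":-0.02,"z":0,"rx":0,"ry":0,"rz":-0.48,"claw":-1}
  ]
}}

```text
time: 1.35
tcp_pos: [279.5, -531.0, 316.1]
ee_rot: [-3.049, -0.755, 0.0]
wrist_force: [-0.9, -0.1, -0.0]
opening: 94.0
```

Request:
{"method": "move_arm", "body": {
  "plan": [
    {"x":1,"y":-0.02,"z":0,"rx":0,"ry":0,"rz":-0.48,"claw":-1},
    {"x":1,"y":-0.02,"z":0,"rx":0,"ry":0,"rz":-0.48,"claw":-1},
    {"x":1,"y":-0.02,"z":0,"rx":0,"ry":0,"rz":-0.48,"claw":-1},
    {"x":1,"y":-0.02,"z":0,"rx":0,"ry":0,"rz":-0.48,"claw":-1},
    {"x":1,"y":-0.02,"z":0,"rx":0,"ry":0,"rz":-0.48,"claw":-1}
  ]
}}

```text
time: 1.98
tcp_pos: [382.9, -461.8, 316.5]
ee_rot: [-2.954, -1.069, -0.0]
wrist_force: [-0.4, -0.7, -0.3]
opening: 93.9
```

Request:
{"method": "move_arm", "body": {
  "plan": [
    {"x":1,"y":-0.02,"z":0,"rx":0,"ry":0,"rz":-0.48,"claw":-1},
    {"x":1,"y":-0.02,"z":0,"rx":0,"ry":0,"rz":-0.48,"claw":-1},
    {"x":1,"y":-0.02,"z":0,"rx":0,"ry":0,"rz":-0.48,"claw":-1},
    {"x":1,"y":-0.02,"z":0,"rx":0,"ry":0,"rz":-0.48,"claw":-1},
    {"x":1,"y":-0.02,"z":0,"rx":0,"ry":0,"rz":-0.48,"claw":-1}
  ]
}}

```text
time: 2.6
tcp_pos: [470.1, -372.4, 316.5]
ee_rot: [-2.826, -1.372, -0.0]
wrist_force: [1.4, 0.2, -1.3]
opening: 94.0
```

Request:
{"method": "move_arm", "body": {
  "plan": [
    {"x":1,"y":-0.02,"z":0,"rx":0,"ry":0,"rz":-0.48,"claw":-1},
    {"x":1,"y":-0.02,"z":0,"rx":0,"ry":0,"rz":-0.48,"claw":-1},
    {"x":1,"y":-0.02,"z":0,"rx":0,"ry":0,"rz":-0.48,"claw":-1},
    {"x":1,"y":-0.02,"z":0,"rx":0,"ry":0,"rz":-0.48,"claw":-1},
    {"x":1,"y":-0.02,"z":0,"rx":0,"ry":0,"rz":-0.48,"claw":-1}
  ]
}}

```text
time: 3.22
tcp_pos: [536.7, -266.9, 316.5]
ee_rot: [-2.667, -1.66, -0.0]
wrist_force: [0.0, -0.4, 0.2]
opening: 93.8
```

Request:
{"method": "move_arm", "body": {
  "plan": [
    {"x":1,"y":-0.02,"z":0,"rx":0,"ry":0,"rz":-0.48,"claw":-1},
    {"x":1,"y":-0.02,"z":0,"rx":0,"ry":0,"rz":-0.48,"claw":-1},
    {"x":1,"y":-0.02,"z":0,"rx":0,"ry":0,"rz":-0.48,"claw":-1},
    {"x":1,"y":-0.02,"z":0,"rx":0,"ry":0,"rz":-0.48,"claw":-1},
    {"x":1,"y":-0.02,"z":0,"rx":0,"ry":0,"rz":-0.48,"claw":-1}
  ]
}}

```text
time: 3.85
tcp_pos: [579.9, -149.8, 316.5]
ee_rot: [-2.479, -1.93, -0.0]
wrist_force: [0.4, -1.2, -0.1]
opening: 94.3
```

Request:
{"method": "move_arm", "body": {
  "plan": [
    {"x":1,"y":-0.02,"z":0,"rx":0,"ry":0,"rz":-0.48,"claw":-1},
    {"x":1,"y":-0.02,"z":0,"rx":0,"ry":0,"rz":-0.48,"claw":-1},
    {"x":1,"y":-0.02,"z":0,"rx":0,"ry":0,"rz":-0.48,"claw":-1},
    {"x":1,"y":-0.02,"z":0,"rx":0,"ry":0,"rz":-0.48,"claw":-1},
    {"x":1,"y":-0.02,"z":0,"rx":0,"ry":0,"rz":-0.48,"claw":-1}
  ]
}}

```text
time: 4.47
tcp_pos: [597.9, -26.3, 316.5]
ee_rot: [-2.264, -2.178, -0.0]
wrist_force: [-0.1, -0.1, 0.5]
opening: 94.2
```

Run:
```python
from h import *
s=manip.state();print({k:np.round(s[k],3) for k in('time','q','tcp_pos','ee_rot')})
im,d,p=shot('wrist','w1');print(np.round(p['R'],3).tolist(),p['t'],p['vfov'])
```

```text
{'time': np.float64(4.475), 'q': array([ 0.339,  0.266, -0.495,  1.633,  0.131,  1.276, -0.218]), 'tcp_pos': array([597.894, -26.327, 316.507]), 'ee_rot': array([-2.264, -2.178, -0.   ])}
[[0.999, -0.039, -0.0], [-0.038, -0.961, 0.276], [-0.011, -0.275, -0.961]] [-597.36641212  -59.16008257  487.04668544] 65.95313270087877
```

View pics/w1.png

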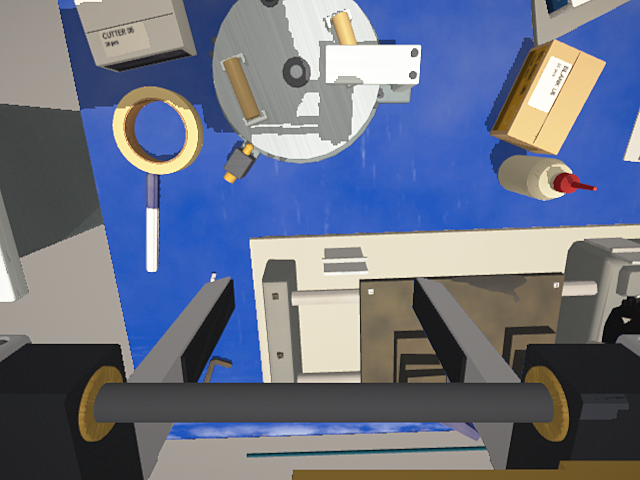

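The wrist view shows the plate with its hub at (296,72), the wanted cylinder at (343,28) by the bar and the spare at (241,87). The post is at the top edge, (270,0). I'll move above the post.

```bash
cat >> h.py <<'E'
def rows(goal,yaw,n,start=None):
    """constant-rate rows to goal TCP (mm), tool-y at world angle yaw, tool down"""
    s=manip.state(); x0=np.array(s['tcp_pos']) if start is None else start[0]
    R=Ro.from_rotvec(s['ee_rot']).as_matrix(); y0=np.arctan2(R[1,1],R[0,1]) if start is None else start[1]
    dy=(yaw-y0+np.pi)%(2*np.pi)-np.pi
    print('yaw0',round(y0,4),'tilt',np.round(R[:2,2],4))
    for i in range(n):
        a=y0+dy*i/n; ty=np.array([np.cos(a),np.sin(a),0]);tx=np.array([-np.sin(a),np.cos(a),0])
        st=(np.array(goal)-x0)/n
        print(np.round([st@tx/25,st@ty/25,-st[2]/25,-np.degrees(dy/n)/5],3))
E
python3 - <<'E'
from h import *
rows([549,197,180],.305,10)
E
```

```text
yaw0 -0.0328 tilt [0.0003 0.0015]
[ 0.871 -0.224  0.547 -0.387]
[ 0.878 -0.195  0.547 -0.387]
[ 0.884 -0.165  0.547 -0.387]
[ 0.889 -0.135  0.547 -0.387]
[ 0.893 -0.105  0.547 -0.387]
[ 0.896 -0.075  0.547 -0.387]
[ 0.898 -0.044  0.547 -0.387]
[ 0.899 -0.014  0.547 -0.387]
[ 0.899  0.016  0.547 -0.387]
[ 0.898  0.047  0.547 -0.387]
```

Request:
{"method": "move_arm", "body": {
  "plan": [
    {"x":0.87,"y":-0.22,"z":0.55,"rx":0,"ry":0,"rz":-0.387,"claw":-1},
    {"x":0.88,"y":-0.2,"z":0.55,"rx":0,"ry":0,"rz":-0.387,"claw":-1},
    {"x":0.88,"y":-0.17,"z":0.55,"rx":0,"ry":0,"rz":-0.387,"claw":-1},
    {"x":0.89,"y":-0.14,"z":0.55,"rx":0,"ry":0,"rz":-0.387,"claw":-1},
    {"x":0.89,"y":-0.1,"z":0.55,"rx":0,"ry":0,"rz":-0.387,"claw":-1}
  ]
}}

```text
time: 5.15
tcp_pos: [573.7, 83.3, 246.8]
ee_rot: [-2.073, -2.361, 0.0]
wrist_force: [1.0, 0.1, 0.7]
opening: 93.7
```

Request:
{"method": "move_arm", "body": {
  "plan": [
    {"x":0.9,"y":-0.08,"z":0.55,"rx":0,"ry":0,"rz":-0.387,"claw":-0.6},
    {"x":0.9,"y":-0.04,"z":0.55,"rx":0,"ry":0,"rz":-0.387,"claw":-0.6},
    {"x":0.9,"y":-0.01,"z":0.55,"rx":0,"ry":0,"rz":-0.387,"claw":-0.6},
    {"x":0.9,"y":0.02,"z":0.55,"rx":0,"ry":0,"rz":-0.387,"claw":-0.6},
    {"x":0.9,"y":0.05,"z":0.55,"rx":0,"ry":0,"rz":-0.387,"claw":-0.6}
  ]
}}

```text
time: 5.78
tcp_pos: [550.6, 193.5, 178.1]
ee_rot: [-1.866, -2.527, -0.0]
wrist_force: [0.3, -0.5, -0.5]
opening: 75.2
```

Run:
```python
from h import *
s=manip.state();print({k:np.round(s[k],3) for k in('time','q','tcp_pos','ee_rot','opening')})
im,d,p=shot('wrist','w2')
C=cloud(d,p);P=C.reshape(-1,3)
m=(np.hypot(P[:,0]-549,P[:,1]-197)<25)&(P[:,2]>50)&(P[:,2]<95)
q=P[m];print(len(q),q.min(0),q.max(0));t=q[q[:,2]>86];print(len(t),t.mean(0),t.min(0),t.max(0))
rows([549,197,57],.305,5)
```

```text
{'time': np.float64(5.775), 'q': array([ 0.055,  0.381, -0.628,  1.823,  0.259,  1.02 , -0.378]), 'tcp_pos': array([550.56 , 193.503, 178.074]), 'ee_rot': array([-1.866, -2.527, -0.   ]), 'opening': np.float64(75.206)}
461 [541.17327897 190.50406048  50.48942683] [554.62340958 204.18224453  90.25758517]
268 [547.91751603 197.72529915  88.44857651] [541.36967637 190.50406048  86.06382566] [554.62340958 204.16649597  90.25758517]
yaw0 0.3033 tilt [-0.002  0.001]
[ 0.004  0.002  0.957 -0.004]
[ 0.004  0.002  0.957 -0.004]
[ 0.004  0.002  0.957 -0.004]
[ 0.004  0.002  0.957 -0.004]
[ 0.004  0.002  0.957 -0.004]
```

View pics/w2.png

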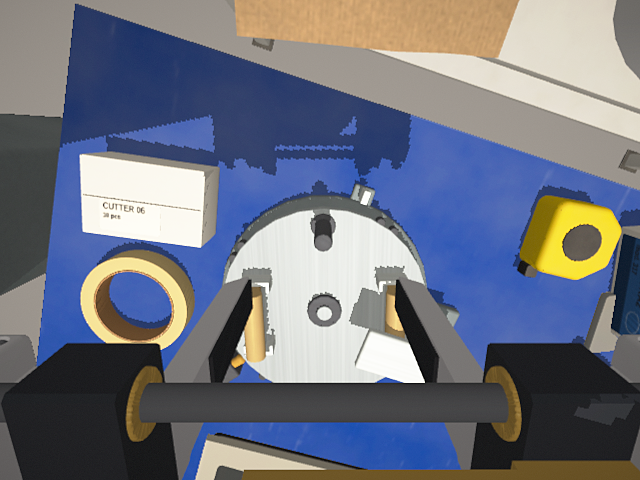

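The post's top is at (323,240), midway between the fingers. From depth its centre is about (548,197.5). I'll descend and close on it.

Request:
{"method": "move_arm", "body": {
  "plan": [
    {"x":0,"y":0,"z":0.96,"rx":0,"ry":0,"rz":0,"claw":-0.4},
    {"x":0,"y":0,"z":0.96,"rx":0,"ry":0,"rz":0,"claw":-0.4},
    {"x":0.03,"y":-0.02,"z":0.96,"rx":0,"ry":0,"rz":0,"claw":-0.4},
    {"x":0.03,"y":-0.02,"z":0.96,"rx":0,"ry":0,"rz":0,"claw":-0.4},
    {"x":0,"y":0,"z":0.96,"rx":0,"ry":0,"rz":0,"claw":-0.4}
  ],
  "grip_force": 12
}}

```text
time: 6.45
tcp_pos: [549.3, 193.8, 57.9]
ee_rot: [-1.868, -2.526, -0.0]
wrist_force: [2.0, 0.0, -0.6]
opening: 66.1
```

Request:
{"method": "move_arm", "body": {
  "plan": [
    {"x":0,"y":0,"z":0,"rx":0,"ry":0,"rz":0,"claw":1},
    {"x":0,"y":0,"z":0,"rx":0,"ry":0,"rz":0,"claw":1},
    {"x":0,"y":0,"z":0,"rx":0,"ry":0,"rz":0,"claw":1},
    {"x":0,"y":0,"z":0,"rx":0,"ry":0,"rz":0,"claw":1},
    {"x":0,"y":0,"z":0,"rx":0,"ry":0,"rz":0,"claw":1}
  ]
}}

```text
time: 7.08
tcp_pos: [549.7, 193.1, 59.4]
ee_rot: [1.869, 2.525, 0.001]
wrist_force: [0.3, 0.0, -0.0]
opening: 19.7
```

Run:
```python
from h import *
s=manip.state();print({k:np.round(s[k],3) for k in('time','q','tcp_pos','ee_rot','opening','wrist_force','torque')})
R=Ro.from_rotvec(s['ee_rot']).as_matrix();print(np.arctan2(R[1,1],R[0,1]));v=s['tcp_pos'][:2]-np.array([572.8,120.2]);print(np.hypot(*v),np.arctan2(v[1],v[0]))
```

```text
{'time': np.float64(7.075), 'q': array([-0.005,  0.524, -0.565,  1.915,  0.38 ,  0.808, -0.48 ]), 'tcp_pos': array([549.693, 193.138,  59.405]), 'ee_rot': array([1.869e+00, 2.525e+00, 1.000e-03]), 'opening': np.float64(19.671), 'wrist_force': array([ 0.317,  0.008, -0.05 ]), 'torque': array([-0.031, -0.033, -0.042])}
0.2961047321333449
76.51072152187226 1.877596694422544
```

Request:
{"method": "move_arm", "body": {
  "plan": [
    {"x":0.07,"y":0,"z":0,"rx":0,"ry":0,"rz":0,"claw":1},
    {"x":0.07,"y":0,"z":0,"rx":0,"ry":0,"rz":0,"claw":1},
    {"x":0,"y":0,"z":0,"rx":0,"ry":0,"rz":0,"claw":1},
    {"x":0,"y":0,"z":0,"rx":0,"ry":0,"rz":0,"claw":1},
    {"x":0,"y":0,"z":0,"rx":0,"ry":0,"rz":0,"claw":1}
  ]
}}

```text
time: 7.7
tcp_pos: [549.4, 194.1, 59.2]
ee_rot: [1.87, 2.521, -0.003]
wrist_force: [3.8, -12.4, 5.2]
opening: 13.9
```

Request:
{"method": "move_arm", "body": {
  "plan": [
    {"x":-0.01,"y":-0.26,"z":0,"rx":0,"ry":0,"rz":-0.93,"claw":1},
    {"x":-0.01,"y":-0.26,"z":0,"rx":0,"ry":0,"rz":-0.93,"claw":1},
    {"x":-0.01,"y":-0.26,"z":0,"rx":0,"ry":0,"rz":-0.93,"claw":1},
    {"x":-0.01,"y":-0.26,"z":0,"rx":0,"ry":0,"rz":-0.93,"claw":1},
    {"x":-0.01,"y":-0.26,"z":0,"rx":0,"ry":0,"rz":-0.93,"claw":1}
  ]
}}

```text
time: 8.32
tcp_pos: [521.7, 178.7, 59.2]
ee_rot: [1.32, 2.847, -0.002]
wrist_force: [10.6, -10.8, -1.3]
opening: 13.8
```

```bash
cat >> h.py <<'E'
def st():
    s=manip.state();print({k:np.round(s[k],2) for k in('time','q','tcp_pos','opening','wrist_force','torque')})
    R=Ro.from_rotvec(s['ee_rot']).as_matrix();v=s['tcp_pos'][:2]-np.array([572.8,120.2])
    print('yaw',np.arctan2(R[1,1],R[0,1]),'r',np.hypot(*v),'ang',np.arctan2(v[1],v[0]),'tilt',R[:2,2])
E
python3 -c "
from h import *
st()"
```

```text
{'time': np.float64(8.32), 'q': array([ 0.09,  0.51, -0.67,  1.98,  0.44,  0.8 , -0.13]), 'tcp_pos': array([521.74, 178.65,  59.25]), 'opening': np.float64(13.85), 'wrist_force': array([ 10.62, -10.77,  -1.32]), 'torque': array([-2.38, -2.43,  0.02])}
yaw 0.7024866682004025 r 77.60872169028784 ang 2.2887665109562207 tilt [ 0.00223667 -0.00217322]
```

Request:
{"method": "move_arm", "body": {
  "plan": [
    {"x":-0.03,"y":-0.26,"z":0,"rx":0,"ry":0,"rz":-0.93,"claw":1},
    {"x":-0.03,"y":-0.26,"z":0,"rx":0,"ry":0,"rz":-0.93,"claw":1},
    {"x":-0.03,"y":-0.26,"z":0,"rx":0,"ry":0,"rz":-0.93,"claw":1},
    {"x":-0.03,"y":-0.26,"z":0,"rx":0,"ry":0,"rz":-0.93,"claw":1},
    {"x":-0.03,"y":-0.26,"z":0,"rx":0,"ry":0,"rz":-0.93,"claw":1}
  ]
}}

```text
time: 8.95
tcp_pos: [503.3, 153.3, 59.3]
ee_rot: [0.718, 3.056, 0.0]
wrist_force: [9.8, -3.2, -5.0]
opening: 13.8
```

```bash
python3 -c "
from h import *
st()"
```

```text
{'time': np.float64(8.95), 'q': array([ 0.21,  0.5 , -0.77,  2.03,  0.49,  0.8 ,  0.25]), 'tcp_pos': array([503.27, 153.28,  59.28]), 'opening': np.float64(13.81), 'wrist_force': array([ 9.84, -3.23, -5.01]), 'torque': array([-0.73, -2.22,  0.02])}
yaw 1.1095403305148153 r 76.99653145500518 ang 2.6974444138148543 tilt [ 0.00211904 -0.00017817]
```

Request:
{"method": "move_arm", "body": {
  "plan": [
    {"x":-0.03,"y":-0.26,"z":0,"rx":0,"ry":0,"rz":-0.93,"claw":1},
    {"x":-0.03,"y":-0.26,"z":0,"rx":0,"ry":0,"rz":-0.93,"claw":1},
    {"x":-0.03,"y":-0.26,"z":0,"rx":0,"ry":0,"rz":-0.93,"claw":1},
    {"x":-0.03,"y":-0.26,"z":0,"rx":0,"ry":0,"rz":-0.93,"claw":1},
    {"x":-0.03,"y":-0.26,"z":0,"rx":0,"ry":0,"rz":-0.93,"claw":1}
  ]
}}

```text
time: 9.57
tcp_pos: [496.5, 123.2, 59.4]
ee_rot: [0.085, 3.139, 0.003]
wrist_force: [1.9, 24.4, -6.6]
opening: 13.8
```

Request:
{"method": "move_arm", "body": {
  "plan": [
    {"x":0,"y":0,"z":0,"rx":0,"ry":0,"rz":0,"claw":1},
    {"x":0,"y":0,"z":0,"rx":0,"ry":0,"rz":0,"claw":1},
    {"x":0,"y":0,"z":0,"rx":0,"ry":0,"rz":0,"claw":1},
    {"x":0,"y":0,"z":0,"rx":0,"ry":0,"rz":0,"claw":1},
    {"x":0,"y":0,"z":0,"rx":0,"ry":0,"rz":0,"claw":1}
  ]
}}

```text
time: 10.2
tcp_pos: [496.5, 123.3, 59.4]
ee_rot: [0.089, 3.139, 0.003]
wrist_force: [3.3, 4.0, -0.5]
opening: 13.6
```

Run:
```python
from h import *
st()
im,d,p=shot('top','top2')
c=cv2.resize(im[160:360,220:440],(660,600));cv2.imwrite('pics/top2c.png',c[:,:,::-1])
im,d,p=shot('wrist','w3')
```

```text
{'time': np.float64(10.2), 'q': array([ 0.34,  0.51, -0.87,  2.06,  0.54,  0.81,  0.66]), 'tcp_pos': array([496.53, 123.3 ,  59.38]), 'opening': np.float64(13.64), 'wrist_force': array([ 3.35,  3.96, -0.45]), 'torque': array([ 1.11, -0.6 ,  0.04])}
yaw 1.51422005295387 r 76.33049065913868 ang 3.100908112960096 tilt [0.00138402 0.00163496]
```

View pics/w3.png

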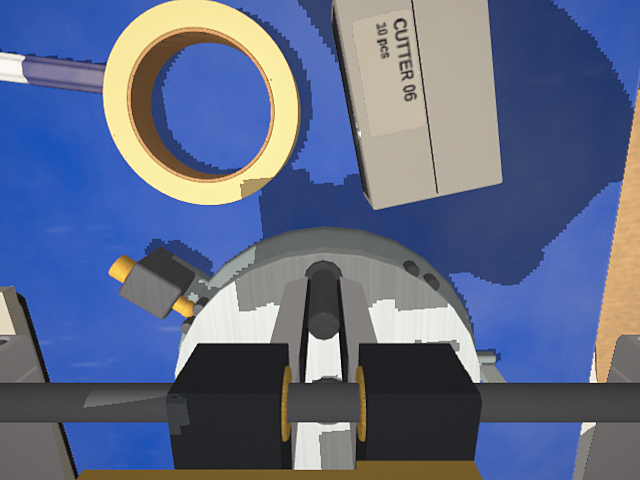

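The wrist view shows the post at (323,290) still held between the pads. Its angle is 3.10 rad, where I worked out the click to be. I'll release it, rise and look.

Request:
{"method": "move_arm", "body": {
  "plan": [
    {"x":0,"y":0,"z":0,"rx":0,"ry":0,"rz":0,"claw":0.2},
    {"x":0,"y":0,"z":0,"rx":0,"ry":0,"rz":0,"claw":0.2},
    {"x":0,"y":0,"z":0,"rx":0,"ry":0,"rz":0,"claw":0.2},
    {"x":0,"y":0,"z":0,"rx":0,"ry":0,"rz":0,"claw":0.2},
    {"x":0,"y":0,"z":-0.4,"rx":0,"ry":0,"rz":0,"claw":0.2}
  ]
}}

```text
time: 10.92
tcp_pos: [495.5, 122.1, 68.9]
ee_rot: [-0.089, -3.139, 0.0]
wrist_force: [0.1, -0.6, -0.2]
opening: 37.8
```

Request:
{"method": "move_arm", "body": {
  "plan": [
    {"x":0,"y":0,"z":-0.9,"rx":0,"ry":0,"rz":0,"claw":0.2},
    {"x":0,"y":0,"z":-0.9,"rx":0,"ry":0,"rz":0,"claw":0.2},
    {"x":0,"y":0,"z":-0.9,"rx":0,"ry":0,"rz":0,"claw":0.2},
    {"x":0,"y":0,"z":-0.9,"rx":0,"ry":0,"rz":0,"claw":0.2},
    {"x":0,"y":0,"z":-0.9,"rx":0,"ry":0,"rz":0,"claw":0.2}
  ]
}}

```text
time: 11.55
tcp_pos: [495.8, 122.3, 182.9]
ee_rot: [0.089, 3.14, 0.0]
wrist_force: [-0.8, -0.1, 0.3]
opening: 38.0
```

Run:
```python
from h import *
st()
rows([575.2,180.2,170],1.531,5)
im,d,p=shot('wrist','w4')
P=cloud(d,p).reshape(-1,3);A=np.array([572.8,120.2])
m=(np.hypot(P[:,0]-493,P[:,1]-123)<25)&(P[:,2]>85)&(P[:,2]<93);print('post',m.sum(),P[m].mean(0))
for n in('top','wrist'):
    im,d,p=(shot('top','top3') if n=='top' else load('w4'))
    P=cloud(d,p).reshape(-1,3);hsv=cv2.cvtColor(im,cv2.COLOR_RGB2HSV).reshape(-1,3).astype(int)
    br=(np.hypot(*(P[:,:2]-A).T)<100)&(hsv[:,0]>5)&(hsv[:,0]<25)&(hsv[:,1]>90)&(P[:,2]>50)&(P[:,2]<80)
    k,l=cv2.connectedComponents(br.reshape(480,640).astype(np.uint8))
    for i in range(1,k):
        mm=(l==i).ravel()
        if mm.sum()>60: print(n,mm.sum(),P[mm][:,2].max(),cv2.minAreaRect(P[mm][:,:2].astype(np.float32)))
```

```text
{'time': np.float64(11.55), 'q': array([ 0.48,  0.34, -1.  ,  1.96,  0.34,  1.02,  0.84]), 'tcp_pos': array([495.84, 122.29, 182.9 ]), 'opening': np.float64(37.97), 'wrist_force': array([-0.8 , -0.1 ,  0.26]), 'torque': array([ 0.05, -0.15, -0.05])}
yaw 1.5139011477526063 r 76.98500743727921 ang 3.1144084656129825 tilt [3.36783190e-04 3.01880181e-05]
yaw0 1.5139 tilt [0.0003 0.    ]
[-0.607  0.499  0.103 -0.039]
[-0.609  0.497  0.103 -0.039]
[-0.611  0.494  0.103 -0.039]
[-0.613  0.492  0.103 -0.039]
[-0.614  0.49   0.103 -0.039]
post 266 [491.9703894  124.25977288  88.41742901]
wrist 496 73.81594829474965 ((561.3743896484375, 181.5903778076172), (15.54067325592041, 34.70995330810547), 88.286865234375)
wrist 165 73.13934219652506 ((546.9671020507812, 55.44078826904297), (8.10593032836914, 19.0307674407959), 63.4734992980957)
```

Request:
{"method": "move_arm", "body": {
  "plan": [
    {"x":-0.61,"y":0.5,"z":0,"rx":0,"ry":0,"rz":-0.03,"claw":0},
    {"x":-0.61,"y":0.5,"z":0,"rx":0,"ry":0,"rz":-0.03,"claw":0},
    {"x":-0.61,"y":0.49,"z":0,"rx":0,"ry":0,"rz":-0.03,"claw":0},
    {"x":-0.61,"y":0.49,"z":0,"rx":0,"ry":0,"rz":-0.03,"claw":0},
    {"x":-0.61,"y":0.49,"z":0,"rx":0,"ry":0,"rz":-0.03,"claw":0}
  ]
}}

```text
time: 12.28
tcp_pos: [575.5, 180.2, 181.1]
ee_rot: [-0.069, -3.14, 0.0]
wrist_force: [0.1, -0.2, -0.0]
opening: 47.1
```

Run:
```python
from h import *
im,d,p=shot('wrist','w5')
st()
P=cloud(d,p).reshape(-1,3);A=np.array([572.8,120.2]);hsv=cv2.cvtColor(im,cv2.COLOR_RGB2HSV).reshape(-1,3).astype(int)
m=(np.hypot(P[:,0]-493,P[:,1]-123)<25)&(P[:,2]>85)&(P[:,2]<93);print('post',m.sum(),P[m].mean(0))
br=(np.hypot(*(P[:,:2]-A).T)<100)&(hsv[:,0]>5)&(hsv[:,0]<25)&(hsv[:,1]>90)&(P[:,2]>50)&(P[:,2]<80)
k,l=cv2.connectedComponents(br.reshape(480,640).astype(np.uint8))
for i in range(1,k):
    mm=(l==i).ravel()
    if mm.sum()>60:
        q=P[mm]; print(mm.sum(),q[:,2].max(),q[q[:,2]>70].mean(0),cv2.minAreaRect(q[:,:2].astype(np.float32)))
rows([575.5,180.2,55],1.525,5)
```

```text
{'time': np.float64(12.32), 'q': array([ 0.29,  0.5 , -0.94,  1.76,  0.45,  1.11,  0.74]), 'tcp_pos': array([576.89, 181.58, 181.13]), 'opening': np.float64(46.8), 'wrist_force': array([-1.13,  0.6 ,  0.55]), 'torque': array([ 0.08, -0.09, -0.02])}
yaw 1.527409365600324 r 61.51973896271621 ang 1.504259800684149 tilt [-3.16331281e-05  1.21391249e-03]
post 339 [492.67177214 124.79656187  88.41965091]
1582 74.09003790720111 [573.21753031 181.38742308  71.5781615 ] ((574.1812744140625, 181.11154174804688), (16.311120986938477, 59.330928802490234), 87.70357513427734)
1799 74.20541447215487 [569.0531598   62.17736089  71.51673255] ((569.8927612304688, 62.227874755859375), (16.7025203704834, 59.550567626953125), 87.51778411865234)
yaw0 1.5274 tilt [-0.      0.0012]
[ 0.011 -0.012  1.009  0.006]
[ 0.011 -0.012  1.009  0.006]
[ 0.011 -0.012  1.009  0.006]
[ 0.011 -0.012  1.009  0.006]
[ 0.011 -0.012  1.009  0.006]
```

View pics/w5.png

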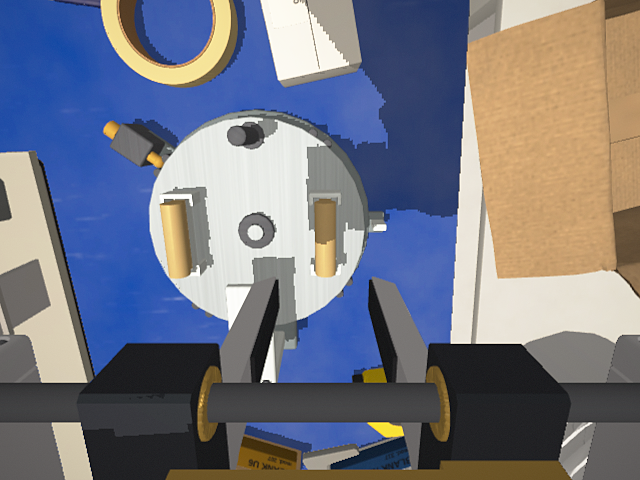

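The wrist view shows the wanted cylinder at (325,237) by the pointer at (378,222), the spare at (177,238) and the post at (238,133). The line through the cylinders is at 1.535 rad, matching the click. I'll descend and grasp, gripping firmly.

Request:
{"method": "move_arm", "body": {
  "plan": [
    {"x":0.05,"y":-0.01,"z":1,"rx":0,"ry":0,"rz":-0.01,"claw":0},
    {"x":0.06,"y":-0.01,"z":1,"rx":0,"ry":0,"rz":-0.01,"claw":0},
    {"x":0,"y":0,"z":1,"rx":0,"ry":0,"rz":0,"claw":0},
    {"x":0,"y":0,"z":0.9,"rx":0,"ry":0,"rz":0,"claw":0},
    {"x":0,"y":0,"z":0.9,"rx":0,"ry":0,"rz":0,"claw":0}
  ]
}}

```text
time: 12.95
tcp_pos: [572.4, 179.4, 60.3]
ee_rot: [-0.067, -3.141, -0.0]
wrist_force: [0.2, -0.1, 0.2]
opening: 47.3
```

Request:
{"method": "move_arm", "body": {
  "plan": [
    {"x":0,"y":0,"z":0.3,"rx":0,"ry":0,"rz":0,"claw":0},
    {"x":0,"y":0,"z":0,"rx":0,"ry":0,"rz":0,"claw":0},
    {"x":0,"y":0,"z":0,"rx":0,"ry":0,"rz":0,"claw":0},
    {"x":0,"y":0,"z":0,"rx":0,"ry":0,"rz":0,"claw":0},
    {"x":0,"y":0,"z":0,"rx":0,"ry":0,"rz":0,"claw":0}
  ]
}}

```text
time: 13.58
tcp_pos: [572.8, 179.5, 54.4]
ee_rot: [0.067, 3.14, 0.0]
wrist_force: [-0.4, -0.9, -0.9]
opening: 47.9
```

```bash
python3 -c "
from h import *
st()"
```

```text
{'time': np.float64(13.58), 'q': array([ 0.22,  0.64, -0.84,  1.87,  0.6 ,  0.91,  0.62]), 'tcp_pos': array([572.76, 179.51,  54.43]), 'opening': np.float64(47.86), 'wrist_force': array([-0.43, -0.87, -0.89]), 'torque': array([-0.01, -0.1 ,  0.04])}
yaw 1.528372193843737 r 59.307443968285405 ang 1.571477901900093 tilt [6.66548184e-04 9.68805331e-05]
```

Request:
{"method": "move_arm", "body": {
  "plan": [
    {"x":-0.05,"y":0.05,"z":0,"rx":0,"ry":0,"rz":0,"claw":0.4},
    {"x":0,"y":0,"z":0,"rx":0,"ry":0,"rz":0,"claw":0.4},
    {"x":0,"y":0,"z":0,"rx":0,"ry":0,"rz":0,"claw":1},
    {"x":0,"y":0,"z":0,"rx":0,"ry":0,"rz":0,"claw":1},
    {"x":0,"y":0,"z":0,"rx":0,"ry":0,"rz":0,"claw":1}
  ],
  "grip_force": 25
}}

```text
time: 14.2
tcp_pos: [573.8, 180.8, 54.0]
ee_rot: [-0.066, -3.141, -0.0]
wrist_force: [0.1, 1.0, -0.2]
opening: 16.0
```

Request:
{"method": "move_arm", "body": {
  "plan": [
    {"x":0,"y":0,"z":0,"rx":0,"ry":0,"rz":0,"claw":1},
    {"x":0,"y":0,"z":0,"rx":0,"ry":0,"rz":0,"claw":1},
    {"x":0,"y":0,"z":0,"rx":0,"ry":0,"rz":0,"claw":1},
    {"x":0,"y":0,"z":0,"rx":0,"ry":0,"rz":0,"claw":1},
    {"x":0,"y":0,"z":0,"rx":0,"ry":0,"rz":0,"claw":1}
  ]
}}

```text
time: 14.82
tcp_pos: [573.8, 180.8, 54.0]
ee_rot: [0.066, 3.141, 0.0]
wrist_force: [-0.3, 1.1, -0.0]
opening: 16.5
```

```bash
python3 -c "
from h import *
st()"
```

```text
{'time': np.float64(14.82), 'q': array([ 0.21,  0.64, -0.84,  1.86,  0.6 ,  0.91,  0.62]), 'tcp_pos': array([573.82, 180.77,  54.03]), 'opening': np.float64(16.51), 'wrist_force': array([-0.26,  1.08, -0.04]), 'torque': array([ 0.34, -0.17,  0.02])}
yaw 1.5285088271547387 r 60.57973085670096 ang 1.554022576568335 tilt [1.36726723e-05 1.30016427e-04]
```

Gripped at 16.5 mm with almost no side force. Now I'll lift it gently, straight up.

Request:
{"method": "move_arm", "body": {
  "plan": [
    {"x":0,"y":0,"z":-0.15,"rx":0,"ry":0,"rz":0,"claw":1},
    {"x":0,"y":0,"z":-0.25,"rx":0,"ry":0,"rz":0,"claw":1},
    {"x":0,"y":0,"z":-0.35,"rx":0,"ry":0,"rz":0,"claw":1},
    {"x":0,"y":0,"z":-0.4,"rx":0,"ry":0,"rz":0,"claw":1},
    {"x":0,"y":0,"z":-0.4,"rx":0,"ry":0,"rz":0,"claw":1}
  ]
}}

```text
time: 15.45
tcp_pos: [573.9, 180.7, 93.7]
ee_rot: [0.066, 3.141, 0.0]
wrist_force: [-0.2, 0.0, -2.9]
opening: 15.9
```

Request:
{"method": "move_arm", "body": {
  "plan": [
    {"x":0,"y":0,"z":-0.5,"rx":0,"ry":0,"rz":0,"claw":1},
    {"x":0,"y":0,"z":-0.6,"rx":0,"ry":0,"rz":0,"claw":1},
    {"x":0,"y":0,"z":-0.6,"rx":0,"ry":0,"rz":0,"claw":1},
    {"x":0,"y":0,"z":-0.6,"rx":0,"ry":0,"rz":0,"claw":1},
    {"x":0,"y":0,"z":-0.6,"rx":0,"ry":0,"rz":0,"claw":1}
  ]
}}

```text
time: 16.08
tcp_pos: [573.8, 180.7, 166.4]
ee_rot: [0.066, 3.141, 0.0]
wrist_force: [-1.2, -0.4, -1.9]
opening: 16.2
```

Request:
{"method": "move_arm", "body": {
  "plan": [
    {"x":0,"y":0,"z":-0.5,"rx":0,"ry":0,"rz":0,"claw":1},
    {"x":0,"y":0,"z":-0.3,"rx":0,"ry":0,"rz":0,"claw":1},
    {"x":0,"y":0,"z":-0.1,"rx":0,"ry":0,"rz":0,"claw":1},
    {"x":0,"y":0,"z":0,"rx":0,"ry":0,"rz":0,"claw":1},
    {"x":0,"y":0,"z":0,"rx":0,"ry":0,"rz":0,"claw":1}
  ]
}}

```text
time: 16.7
tcp_pos: [573.6, 180.6, 187.3]
ee_rot: [-0.066, -3.14, 0.0]
wrist_force: [-0.2, -0.1, -2.4]
opening: 16.2
```

Run:
```python
from h import *
st()
im,d,p=shot('side','side4')
P=cloud(d,p).reshape(-1,3);hsv=cv2.cvtColor(im,cv2.COLOR_RGB2HSV).reshape(-1,3).astype(int)
A=np.array([572.5,120.8])
br=(np.hypot(*(P[:,:2]-A).T)<100)&(hsv[:,0]>5)&(hsv[:,0]<25)&(hsv[:,1]>90)&(P[:,2]>45)
k,l=cv2.connectedComponents(br.reshape(480,640).astype(np.uint8))
for i in range(1,k):
    mm=(l==i).ravel()
    if mm.sum()>60:
        q=P[mm]; print(mm.sum(),np.median(q,0),q.min(0),q.max(0))
cv2.imwrite('pics/side4c.png',cv2.resize(im[80:380,150:470],(640,600))[:,:,::-1])
```

```text
{'time': np.float64(16.7), 'q': array([ 0.3 ,  0.49, -0.94,  1.76,  0.44,  1.12,  0.74]), 'tcp_pos': array([573.64, 180.63, 187.34]), 'opening': np.float64(16.22), 'wrist_force': array([-0.24, -0.06, -2.38]), 'torque': array([ 0.01, -0.18,  0.01])}
yaw 1.5285080923097876 r 60.437480400847285 ang 1.5568244761444319 tilt [-6.24320434e-04 -2.46012733e-05]
140 [555.52258527 181.20875823 302.74638027] [549.25221971 141.47872496 293.45262755] [566.36662981 211.13806724 309.95229393]
73 [546.52600511 191.40247004 292.6265363 ] [539.79284617 168.94598773 282.13499345] [557.04003427 194.06653567 300.58302154]
86 [546.41501751 150.6137235  291.77762792] [540.38819334 143.58719341 280.32083184] [558.05077431 154.08901033 297.30503835]
137 [599.16297975 174.13908385 199.57512571] [591.62046514 170.36669764 183.54873269] [605.96258415 182.84899974 208.95065473]
320 [553.97259811 177.14858512 198.99286736] [544.55003598 171.16156436 182.75258588] [570.83754715 190.84351404 208.92397621]
716 [568.19089897  57.30571212  68.61015997] [540.85908369  51.68651709  49.36699013] [601.15928161  69.77593972  76.07789412]
```

View pics/side4c.png

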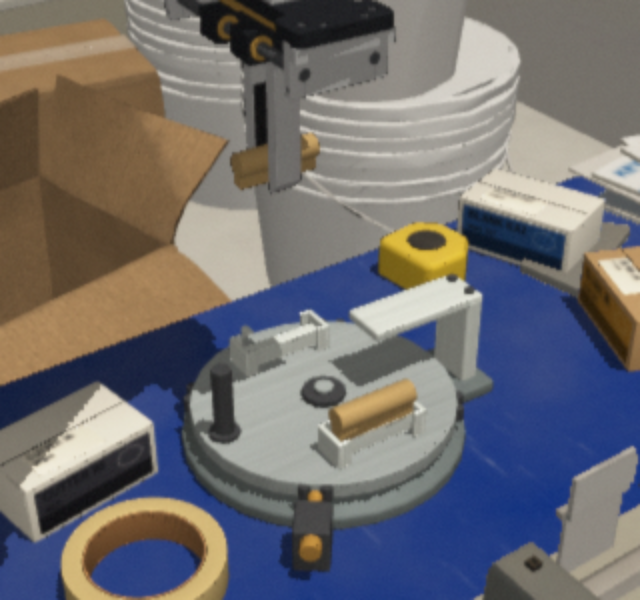

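The side view shows the cylinder level in the fingers at (275,160) above its empty cradle, with the spare seated at (373,408). Both ends of the held cylinder reach z≈209. It settled, so I'm handing in.

Request:
{"method": "move_arm", "body": {
  "plan": [
    {"x":0,"y":0,"z":0,"rx":0,"ry":0,"rz":0,"claw":1},
    {"x":0,"y":0,"z":0,"rx":0,"ry":0,"rz":0,"claw":1},
    {"x":0,"y":0,"z":0,"rx":0,"ry":0,"rz":0,"claw":1},
    {"x":0,"y":0,"z":0,"rx":0,"ry":0,"rz":0,"claw":1},
    {"x":0,"y":0,"z":0,"rx":0,"ry":0,"rz":0,"claw":1}
  ]
}}

```text
time: 17.38
tcp_pos: [573.8, 180.7, 187.8]
ee_rot: [0.066, 3.141, 0.0]
wrist_force: [0.6, -1.0, -1.5]
opening: 16.0
```

```bash
python3 -c "
from h import *
st();print(manip.sign_off())"
```

```text
{'time': np.float64(17.38), 'q': array([ 0.3 ,  0.49, -0.94,  1.76,  0.44,  1.12,  0.74]), 'tcp_pos': array([573.83, 180.74, 187.8 ]), 'opening': np.float64(15.98), 'wrist_force': array([ 0.61, -0.97, -1.46]), 'torque': array([ 0.08, -0.19, -0.  ])}
yaw 1.5284755420937546 r 60.552631101917 ang 1.5537234724285396 tilt [4.06652798e-05 1.05597138e-04]
the job is handed in; nothing more can be done
None
```

I turned the plate about 70° anticlockwise by its post to the click at the pointer. I then let go of the post, gripped the wanted cylinder across its width at 25 N and lifted it straight up about 133 mm. I handed in at 17.4 s with the arm still holding it.

- **Plate:** after I let go of the post, the line through the two cylinders was at 1.535 rad. The click was expected at about 1.531 rad. I did not measure the angle again after the lift, but the side view then showed the stand looking undisturbed.
- **Held cylinder:** the fingers stayed 16 mm open on it, and its two ends were within 1 mm of the same height. The wrist force was about 2 N, roughly the weight of the cylinder.
- **Other cylinder:** the side view showed it still seated in its cradle.

No check failed. Two force readings stood out while I turned the post: 10 to 13 N along the radius, and about 24 N as it went into the click. Both were well below the limits.

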